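# Size an unmarked hole cutter on the ring rack and put it away

## Robot

A 7-joint arm with a two-finger parallel gripper is mounted at the origin on the work surface. World frame = base frame: x ahead of the robot, y to its left, z up, the work surface at z = 0. Lengths are in mm, angles in rad, forces in N, time in s.
With the tool pointing down it reaches from about 400 to 875 mm from the base axis. Payload 4.4 kg.
Tool frame: the origin (TCP) lies midway between the tips of the shut fingers; the grasp point (between the pads) lies 19 mm behind it (ctrl.grip_point_offset is the distance from the TCP to the grasp point, in mm); z points along the fingers, x is the direction in which the jaws open and shut, and the axes are right-handed (so a half turn about z gives the same grasp; the last joint's range is limited). The gripper opens to 85 mm and grips with 20 to 120 N. Pads are 22 mm wide; open, the fingers measure 114 mm over their backs; the gripper's body (76 mm by 85 mm) begins 54 mm behind the grasp point. The pads swing forward as they close: fully open they stand 13 mm farther back than shut.
Start: joints at [1.131, 0.628, 0.038, 1.517, -0.027, 0.996, -0.02], TCP at [237.379, -605.119, 231.313] pointing down, gripper open.
Joint ranges: [-3.06, 3.06], [-0.37, 2.12], [-1.25, 1.32], [0.18, 2.47], [-1.1, 4.24], [0.23, 1.98], [-2.94, 2.94]. Speed limits (rad/s): [2.57, 2.57, 3.14, 3.14, 3.14, 3.14, 3.14].

## Interface

Orientations are given as [roll, pitch, yaw] about the fixed x, y, z axes, in that order (R = Rz(yaw) Ry(pitch) Rx(roll)).
In Python, from cell import ctrl, viewer gives the robot as it stands.
- The arm moves only by the tool apply_moves, never from a script. Its argument "series" is a list that holds one entry, the list of rows, each a list of 6 numbers: the shift along the tool's x, y, z normalised to -1 to 1, where 1 is 50 mm, then the turn, a rotation vector about the tool's x, y, z normalised to -1 to 1, where 1 is 6 degrees. In form: [[[tx, ty, tz, rx, ry, rz], ...]]. A call has exactly 5 rows; each row shifts and turns the commanded pose from where the row before left it, along the tool's axes as they then stand; what a row does not reach is not made up. A row lasts 1/8 s, in which the tool goes at most 62.5 mm and 10.7 degrees, less where a joint would pass 70% of its speed; a pose out of reach is approached as far as the arm can. A call with a number of a shift or a turn outside -1 to 1 is refused whole. A call with a gripper value outside its range is refused whole. "claw" is the gripper command: -1 is shut, 1 is fully open, values between are in proportion, set as the call begins (left out, the last holds). The fingers move at their own pace and stop on an object; the grip force is fixed at half the most. Time passes only in rows, so rows that do not move let the fingers close, or fill a call up. It gives the time, the measured TCP pose, the force and the opening at its end, in the units of the state.
- ctrl.read_state(): the state, without advancing time (a new reading comes with each control period).
- viewer.get_image(name): name is "scene" or "top" or "wrist"; returns the picture (420x560x3 uint8, blue, green, red); there is no depth.
- viewer.camera_info(name): a dict with "K" (3x3 intrinsics, pixels), "R" (3x3) and "t" (3): a world point X has camera coordinates R X + t. Camera axes: x right, y down, z forward; pixel columns grow to the right and rows downward; lengths in mm; the calibration is good to about 2 mm. A picture is of the moment at which its call begins: read the wrist's pose just before it. camera_info takes no time and is no camera call; for the wrist camera it gives the pose at the moment of the call.
- ctrl.finish_job(): hands the job in, once; it reports no verdict.
Trained networks look in the newest picture that a camera, given by its name, has taken for a name from the list of things; names that differ only in an ending like _2 or _b are one class to them, and where a whole thing is asked for, a point or a joint stands for the part that bears it (a point fixed in the world has none). Each returns a list of dicts, best first, with "score" (0 to 1); they miss things now and then, are a little off and sometimes report something else, mostly with a low value. They report only what shows in the picture. A call takes as long as a camera call. They do not tell look-alikes from the thing itself.
- viewer.find_in(camera, label): "location" ([column, row] as shares, 0 to 1, of the picture: columns of its width, rows of its height, amid what is visible of it).
The state is a dict: "clock": time; "qpos": joint angles; "qd": joint speeds; "tau": joint torques, N m; "eef_pos": TCP position; "tool_rot": TCP orientation; "force": force on the tool from outside, world axes, zero at the start; "torque": the same for the moment, N m; "width": finger opening in mm.
Only numpy, scipy, OpenCV 4.12 (cv2) and the standard library are available. Lean on these libraries where they do the work, as an engineer would, in place of code of your own. Each camera call takes 0.05 s, during which the arm holds its last target. There are 200 camera calls.

## Task

Put away the unmarked hole cutter that stands alone on the rubber mat: beginning with the largest ring of the rack, lower it teeth first well into each ring in turn, down the row, until one refuses it, then take it back to the last ring that took it, stand it fully down on the rack's floor there and let go. Feel your way gently, the teeth chip: rest it on a refusing ring lightly but surely and never knock or press its teeth on the rack with more than about 25 N, which means coming down slowly. Leave the two cutters in the tray and the other things on the bench as they are.

Things in the scene. Friction and masses are not known exactly. Their poses are not given: they have to be found in the camera images.
- cutter_a: annular hole cutter, 0.13 to 0.28 kg, standing on its teeth. Origin: centre of the toothed lower end; z up its axis. Fluted body from 0 to 54 mm, then a smooth round shank, 19 mm diameter, to 92 mm. Body diameter 26.5, 22 or 17.5 mm, different on each of the three; which this has is unknown. One of the three is on the mat (put it away), two are in the tray
- cutter_b: annular hole cutter, 0.13 to 0.28 kg, standing on its teeth. Origin: centre of the toothed lower end; z up its axis. Fluted body from 0 to 54 mm, then a smooth round shank, 19 mm diameter, to 92 mm. Body diameter 26.5, 22 or 17.5 mm, different on each of the three; which this has is unknown. One of the three is on the mat (put it away), two are in the tray
- cutter_c: annular hole cutter, 0.13 to 0.28 kg, standing on its teeth. Origin: centre of the toothed lower end; z up its axis. Fluted body from 0 to 54 mm, then a smooth round shank, 19 mm diameter, to 92 mm. Body diameter 26.5, 22 or 17.5 mm, different on each of the three; which this has is unknown. One of the three is on the mat (put it away), two are in the tray
- rack: fixed rack: base plate 80 x 250 mm, rubber floor 10 mm above the bench; five steel rings in a row along its y axis, tops 56 mm above the bench, welded to a flat rail behind them (its +x side, as high as the rings, nothing higher). Steel on steel is hard: touching a ring at 30 mm/s may knock with 30 N, at 15 mm/s far less. Bores ring_1 to ring_5: 32.5, 28, 23.5, 19, 14.5 mm. Origin: centre of its underside
- ring_1 (a point): centre of the flat top of ring 1 of 5 (1 is largest): bore 32.5 mm, wall 4 mm, 14 mm deep, no chamfer, 45 mm to the next ring, rubber floor 46 mm below. z up the bore. A cutter is 1.5 mm thinner than its own ring, 3 mm thicker than the next smaller. Caught off centre, it may seem refused where it would go in. Taken means teeth 8 mm or more below this point
- ring_2 (a point): centre of the flat top of ring 2 of 5 (1 is largest): bore 28 mm, wall 4 mm, 14 mm deep, no chamfer, 45 mm to the next ring, rubber floor 46 mm below. z up the bore. A cutter is 1.5 mm thinner than its own ring, 3 mm thicker than the next smaller. Caught off centre, it may seem refused where it would go in. Taken means teeth 8 mm or more below this point
- ring_3 (a point): centre of the flat top of ring 3 of 5 (1 is largest): bore 23.5 mm, wall 4 mm, 14 mm deep, no chamfer, 45 mm to the next ring, rubber floor 46 mm below. z up the bore. A cutter is 1.5 mm thinner than its own ring, 3 mm thicker than the next smaller. Caught off centre, it may seem refused where it would go in. Taken means teeth 8 mm or more below this point
- ring_4 (a point): centre of the flat top of ring 4 of 5 (1 is largest): bore 19 mm, wall 4 mm, 14 mm deep, no chamfer, 45 mm to the next ring, rubber floor 46 mm below. z up the bore. A cutter is 1.5 mm thinner than its own ring, 3 mm thicker than the next smaller. Caught off centre, it may seem refused where it would go in. Taken means teeth 8 mm or more below this point
- ring_5 (a point): centre of the flat top of ring 5 of 5 (1 is largest): bore 14.5 mm, wall 4 mm, 14 mm deep, no chamfer, 45 mm to the next ring, rubber floor 46 mm below. z up the bore. A cutter is 1.5 mm thinner than its own ring, 3 mm thicker than the next smaller. Caught off centre, it may seem refused where it would go in. Taken means teeth 8 mm or more below this point
- mat: fixed square rubber mat 100 x 100 x 4 mm flat on the bench; origin: centre of its underside. The cutter to put away stands on it, within 25 mm of its centre
- tray: fixed grey plastic tray 85 x 135 mm (long side along its y), walls 18 mm high, floor 4 mm thick, two cutters standing in it 64 mm apart; origin: centre of its underside. Not to be disturbed
- oil: white plastic oil bottle standing on the bench, 48 mm in diameter, 135 mm tall; origin: centre of its underside. A bystander
- wrench: steel wrench lying on the bench, 170 mm long; origin: under its middle. A bystander
Mind the look-alikes: they are no part of the job. What is shaped like the cutter_b but red is not meant.

How it is judged:
By the outcome, as a careful person would: the job done as asked, in the order asked, and still so for the second after the job is handed in, with the robot touching nothing.
It also fails if it takes over 72 s, if anything falls off the work surface, if the arm or the gripper's body presses on something with over 40 N, if the wrist force passes 120 N, or if a joint passes its speed limit or range.

## Working session

There is one attempt and no reset: what is moved stays moved. The work goes in short steps, Python scripts to look and compute and a tool call to move; the robot and the scene stay as the last step left them, time stands still between calls to the robot, and variables do not carry over. Pictures are saved under pics/ and viewed, about 8 in all and at most 12, crops included, and the job is handed in when it is done.

Besides the shell and the picture viewer there is one more tool, called after "Call:" by a JSON object that holds its "op" and its "data". apply_moves: Moves the arm, as the interface text tells. Scaled input: -1 to 1 covers 50 mm each way for a shift and 6 degrees each way for a turn. Its arguments: {"type":"object","properties":{"series":{"type":"array","items":{"type":"array","items":{"type":"array","items":{"type":"number"}}}},"claw":{"type":"number"}},"required":["series"]}

```bash
ls; mkdir -p pics
cat > h.py <<'E'
import numpy as np,cv2
from cell import ctrl,viewer
from scipy.spatial.transform import Rotation as Ro
def ray(cam,u,v,z,ci=None):
    ci=ci or viewer.camera_info(cam)
    K,R,t=[np.array(ci[k],float) for k in("K","R","t")]
    t=t.ravel(); c=-R.T@t; d=R.T@np.linalg.inv(K)@[u,v,1]
    return c+d*(z-c[2])/d[2]
def proj(cam,X,ci=None):
    ci=ci or viewer.camera_info(cam)
    p=np.array(ci["K"])@(np.array(ci["R"])@np.array(X,float)+np.array(ci["t"]).ravel()); return p[:2]/p[2]
E
python3 - <<'E'
from h import *
s=ctrl.read_state();print({k:np.round(v,3) for k,v in s.items()}, ctrl.grip_point_offset)
for c in("scene","top"):
    im=viewer.get_image(c);cv2.imwrite(f"pics/{c}0.png",im)
    ci=viewer.camera_info(c);print(c,np.round(ci["K"],1).tolist(),np.round(ci["R"],3).tolist(),np.round(ci["t"],1))
    for l in("cutter_a","rack","ring_1","mat","tray"):
        for d in viewer.find_in(c,l)[:5]:
            u,v=d["location"][0]*560,d["location"][1]*420
            print(c,l,round(d["score"],2),round(u),round(v),ray(c,u,v,{'ring_1':56,'cutter_a':46}.get(l,4)).round())
E
```

```text
pics
{'clock': np.float64(0.0), 'qpos': array([ 1.131,  0.629,  0.038,  1.518, -0.027,  0.996, -0.02 ]), 'qd': array([-0.002, -0.001,  0.001, -0.   , -0.   , -0.001, -0.001]), 'tau': array([ 0.0000e+00, -5.6340e+01,  1.2260e+00, -1.9345e+01,  1.1000e-02,
        1.1000e-02, -0.0000e+00]), 'eef_pos': array([ 237.156, -604.534,  230.405]), 'tool_rot': array([ 3.142e+00,  2.000e-03, -1.197e+00]), 'force': array([-0.149, -0.249,  0.087]), 'torque': array([-0.075,  0.03 ,  0.061]), 'width': np.float64(85.558)} 18.700000000000003
scene [[424.7, 0.0, 273.2], [0.0, 424.7, 208.0], [0.0, 0.0, 1.0]] [[-0.691, 0.723, -0.006], [0.488, 0.46, -0.742], [-0.533, -0.516, -0.67]] [ 372.2 -244.  1259.1]
scene cutter_a 0.91 199 167 [ 573. -219.   46.]
scene cutter_a 0.69 237 150 [ 458. -205.   46.]
scene cutter_a 0.68 406 225 [402. 253.  46.]
scene cutter_a 0.66 375 212 [413. 183.  46.]
scene cutter_a 0.15 264 255 [667.  98.  46.]
scene rack 0.61 262 253 [638.  63.   4.]
scene ring_1 0.63 263 254 [671. 101.  56.]
scene mat 0.86 246 170 [ 463. -169.    4.]
scene tray 0.67 374 210 [366. 158.   4.]
scene tray 0.63 388 240 [427. 234.   4.]
top [[497.3, 0.0, 274.4], [0.0, 497.3, 213.2], [0.0, 0.0, 1.0]] [[-0.027, -1.0, -0.004], [-0.994, 0.027, -0.102], [0.102, 0.001, -0.995]] [  39.1  590.8 1334. ]
top cutter_a 0.62 366 224 [ 554. -224.   46.]
top cutter_a 0.61 215 277 [424. 187.  46.]
top cutter_a 0.55 361 262 [ 453. -205.   46.]
top cutter_a 0.5 190 280 [416. 253.  46.]
top rack 0.63 267 201 [629.  43.   4.]
top ring_1 0.56 264 200 [625.  51.  56.]
top ring_1 0.33 203 277 [425. 218.  56.]
top mat 0.55 357 263 [ 449. -202.    4.]
top tray 0.77 202 275 [429. 227.   4.]
```

```bash
python3 -c "
import cv2
a=cv2.imread('pics/scene0.png')[90:330,140:460];b=cv2.imread('pics/top0.png')[140:320,150:430]
cv2.imwrite('pics/s1.png',cv2.resize(a,None,fx=2.5,fy=2.5,interpolation=2));cv2.imwrite('pics/t1.png',cv2.resize(b,None,fx=2.8,fy=2.8,interpolation=2))"
```

```text
(no output)
```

View pics/s1.png

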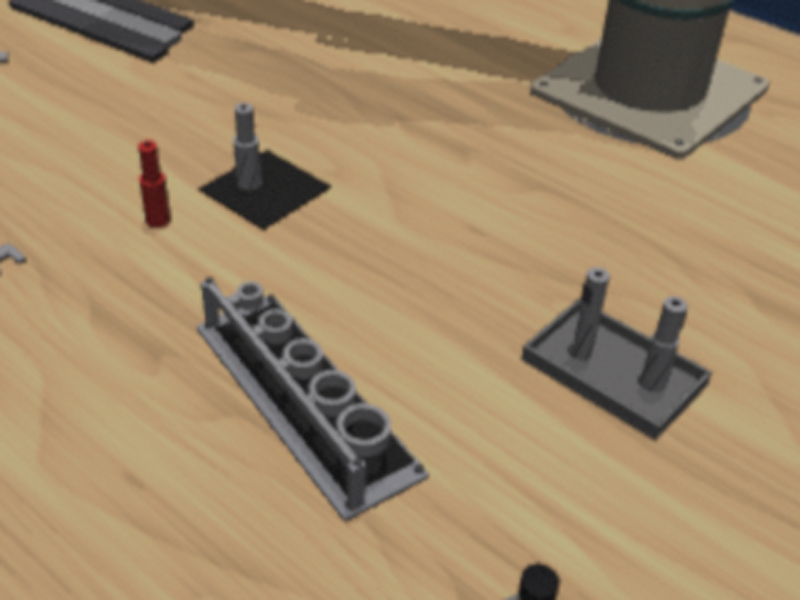

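View pics/t1.png

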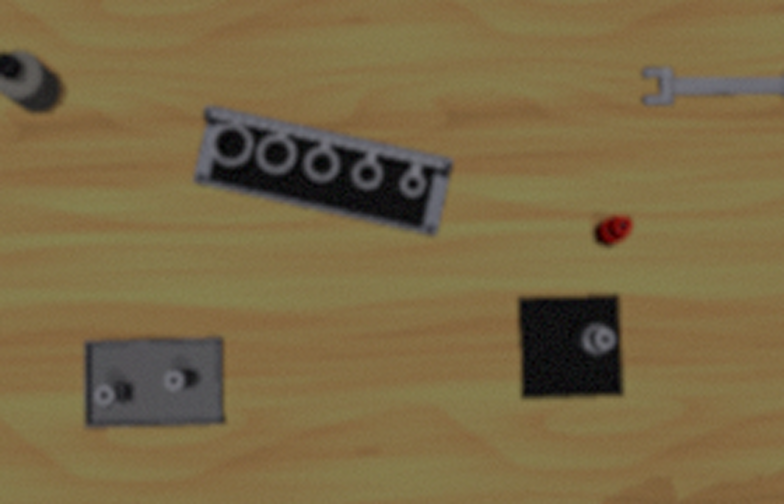

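The target cutter stands near the right of the mat (top image ~365,261). The red look-alike is beside it. Ring 1 is at the left end of the rack, at ~(232,192), and ring 5 is at ~(297,205).

Run:
```python
from h import *
r=[ray("top",150+u/2.8,140+v/2.8,56) for u,v in((231,145),(277,153),(322,163),(368,173),(413,182))]
print(np.round(r,1))
d=r[4]-r[0];print(np.linalg.norm(d),np.degrees(np.arctan2(d[1],d[0])))
print(ray("top",150+603/2.8,140+340/2.8,96).round(1))
print(ray("scene",140+245/2.5,90+106/2.5,96).round(1), ray("scene",140+362/2.5,90+427/2.5,56).round(1),ray("scene",140+250/2.5,90+293/2.5,56).round(1))
ci=viewer.camera_info("wrist");s=ctrl.read_state()
R=np.array(ci["R"]);c=-R.T@np.array(ci["t"]).ravel();Rt=Ro.from_euler("xyz",s["tool_rot"]).as_matrix()
print("cam in tool",(Rt.T@(c-s["eef_pos"])).round(1),(R@Rt).round(3).tolist(),ci["K"])
```

```text
[[650.1 134.7  56. ]
 [641.1  90.5  56. ]
 [630.2  47.3  56. ]
 [619.3   3.3  56. ]
 [609.4 -39.8  56. ]]
179.19515437174562 -103.14408150663331
[ 453.3 -208.5   96. ]
[ 451.8 -203.5   96. ] [655.  142.1  56. ] [610.  -29.8  56. ]
cam in tool [  -0.6  -78.9 -142.4] [[1.0, -0.0, -0.0], [0.0, 0.952, -0.307], [0.0, 0.307, 0.952]] [[302.2224505    0.         279.35702984]
 [  0.         302.2224505  210.58047352]
 [  0.           0.           1.        ]]
```

```bash
cat >> h.py <<'E'
def plan(target,yaw=None,step=48,n=None):
    """rows from the present pose to world target, tool down, yaw in deg"""
    s=ctrl.read_state();p=np.array(s["eef_pos"],float);R=Ro.from_euler("xyz",s["tool_rot"])
    Rg=Ro.from_euler("xyz",[np.pi,0,np.radians(yaw)]);rv=(R.inv()*Rg).as_rotvec(degrees=True)
    D=np.array(target)-p
    n=n or max(1,int(np.ceil(max(np.linalg.norm(D)/step,np.abs(rv).max()/5.9))))
    n=-(-n//5)*5
    rows=[]
    for i in range(n):
        a=R.inv().apply((np.array(target)-p)/(n-i));w=(R.inv()*Rg).as_rotvec(degrees=True)/(n-i)
        row=np.round(np.r_[a/50,w/6],3 if n<=5 else 2);rows.append(row.tolist())
        p=p+R.apply(row[:3]*50);R=R*Ro.from_rotvec(row[3:]*6,degrees=True)
    for i in range(0,n,5):print(rows[i:i+5])
    print("end",p.round(1),R.as_euler("xyz",degrees=True).round(2))
def st():
    s=ctrl.read_state();print(round(float(s["clock"]),2),np.round(s["eef_pos"],2),np.degrees(s["tool_rot"]).round(2),np.round(s["force"],2),round(float(s["width"]),1));return s
E
python3 -c "
from h import *
plan([636,68,160],-13.1)"
```

```text
[[-0.48, -0.62, 0.07, -0.0, 0.0, -0.46], [-0.45, -0.64, 0.07, -0.0, 0.0, -0.46], [-0.42, -0.66, 0.07, -0.0, 0.0, -0.46], [-0.39, -0.68, 0.07, -0.0, 0.0, -0.46], [-0.35, -0.7, 0.07, -0.0, 0.0, -0.46]]
[[-0.32, -0.71, 0.07, -0.0, -0.0, -0.46], [-0.29, -0.73, 0.07, -0.0, -0.0, -0.46], [-0.25, -0.74, 0.07, -0.0, -0.0, -0.46], [-0.21, -0.75, 0.07, -0.0, -0.0, -0.46], [-0.18, -0.76, 0.07, -0.0, -0.0, -0.46]]
[[-0.14, -0.77, 0.07, -0.0, -0.0, -0.46], [-0.1, -0.78, 0.07, -0.0, -0.0, -0.47], [-0.07, -0.78, 0.07, -0.0, -0.0, -0.46], [-0.03, -0.78, 0.07, -0.0, -0.0, -0.47], [0.01, -0.78, 0.07, -0.0, -0.0, -0.46]]
[[0.05, -0.78, 0.08, -0.0, -0.0, -0.47], [0.09, -0.78, 0.07, -0.0, -0.0, -0.46], [0.12, -0.77, 0.08, -0.0, -0.0, -0.47], [0.16, -0.77, 0.07, -0.0, -0.0, -0.46], [0.21, -0.75, 0.08, -0.0, -0.0, -0.47]]
end [636.2  67.9 159.8] [-180.     -0.    -13.08]
```

Call:
{"op": "apply_moves", "data": {"series": [[[-0.48, -0.62, 0.07, 0, 0, -0.46], [-0.45, -0.64, 0.07, 0, 0, -0.46], [-0.42, -0.66, 0.07, 0, 0, -0.46], [-0.39, -0.68, 0.07, 0, 0, -0.46], [-0.35, -0.7, 0.07, 0, 0, -0.46]]], "claw": 0.2}}

```text
clock: 1.23
eef_pos: [338.0, -435.8, 213.9]
tool_rot: [-3.141, -0.001, -0.955]
force: [0.3, -0.6, -0.4]
width: 51.3
```

Call:
{"op": "apply_moves", "data": {"series": [[[-0.32, -0.71, 0.07, 0, 0, -0.46], [-0.29, -0.73, 0.07, 0, 0, -0.46], [-0.25, -0.74, 0.07, 0, 0, -0.46], [-0.21, -0.75, 0.07, 0, 0, -0.46], [-0.18, -0.76, 0.07, 0, 0, -0.46]]]}}

```text
clock: 1.85
eef_pos: [437.4, -267.7, 196.5]
tool_rot: [-3.141, -0.001, -0.714]
force: [-0.1, 0.0, -0.4]
width: 50.9
```

Call:
{"op": "apply_moves", "data": {"series": [[[-0.14, -0.77, 0.07, 0, 0, -0.46], [-0.1, -0.78, 0.07, 0, 0, -0.47], [-0.07, -0.78, 0.07, 0, 0, -0.46], [-0.03, -0.78, 0.07, 0, 0, -0.47], [0.01, -0.78, 0.07, 0, 0, -0.46]]]}}

```text
clock: 2.48
eef_pos: [536.9, -99.2, 178.9]
tool_rot: [-3.142, -0.001, -0.471]
force: [0.8, 0.2, 1.5]
width: 51.1
```

Call:
{"op": "apply_moves", "data": {"series": [[[0.05, -0.78, 0.08, 0, 0, -0.47], [0.09, -0.78, 0.07, 0, 0, -0.46], [0.12, -0.77, 0.08, 0, 0, -0.47], [0.16, -0.77, 0.07, 0, 0, -0.46], [0.21, -0.75, 0.08, 0, 0, -0.47]]]}}

```text
clock: 3.1
eef_pos: [637.0, 68.8, 159.9]
tool_rot: [3.142, -0.001, -0.227]
force: [0.0, -0.4, -0.5]
width: 51.5
```

Run:
```python
from h import *
for _ in range(6): viewer.get_image("wrist")
st();ci=viewer.camera_info("wrist");im=viewer.get_image("wrist");cv2.imwrite("pics/w1.png",im)
for z in (56,):
  print([proj("wrist",p,ci).round().tolist() for p in ((650.1,134.7,56),(609.4,-39.8,56))])
np.savez("w1.npz",**{k:np.array(ci[k]) for k in "KRt"})
```

```text
3.4 [635.81  66.15 159.76] [ 1.7992e+02  1.0000e-02 -1.3180e+01] [-0.43 -1.24 -0.2 ] 51.4
[[277.0, 125.0], [278.0, 318.0]]
```

View pics/w1.png

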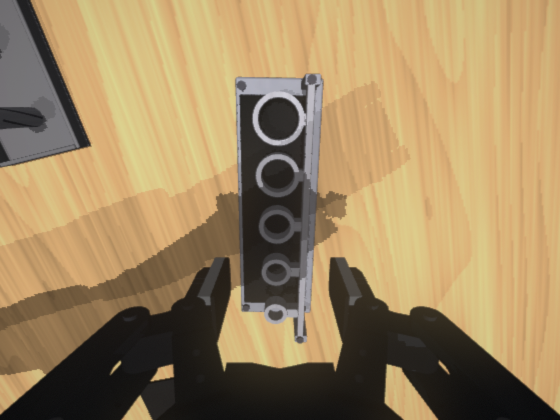

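The wrist view shows all five rings, with centres at ~(278,118), (277,174), (276,224), (276,270) and (276,313), and the rail on the right. I'll fit the circles.

```bash
cat >> h.py <<'E'
from scipy.optimize import minimize
from scipy.ndimage import map_coordinates
B=np.array([32.5,28,23.5,19,14.5]);A=np.linspace(0,2*np.pi,120,endpoint=False)
def vals(g,ci,c,r):
    P=np.stack([c[0]+r*np.cos(A),c[1]+r*np.sin(A),np.full(A.size,c[2])])
    q=np.array(ci["K"])@(np.array(ci["R"])@P+np.array(ci["t"]).reshape(3,1));q=q[:2]/q[2]
    return map_coordinates(g,[q[1],q[0]],order=1,mode="nearest")
def ringscore(g,ci,c,ri,ro,d=1.0):
    e=np.tanh((vals(g,ci,c,ri+d)-vals(g,ci,c,ri-d))/40).mean()
    return e+ (np.tanh((vals(g,ci,c,ro-d)-vals(g,ci,c,ro+d))/40).mean() if ro else 0)
def best(f,x0):
    x0=np.array(x0,float)
    G=[(f(x0+[a,b]),a,b) for a in np.arange(-6,6.1,1) for b in np.arange(-6,6.1,1)]
    m=min(G);r=minimize(f,x0+m[1:],method="Nelder-Mead",options=dict(initial_simplex=[x0+m[1:],x0+np.add(m[1:],[.7,0]),x0+np.add(m[1:],[0,.7])],xatol=.02));return r.x,-r.fun
E
cat > fit.py <<'E'
from h import *
import sys
ci=dict(np.load(sys.argv[1]+".npz"));g=cv2.GaussianBlur(cv2.cvtColor(cv2.imread("pics/"+sys.argv[1]+".png"),6),(0,0),.6).astype(float)
C=[]
guess=[(278,118),(277,174),(276,224),(276,270),(276,313)]
for i in range(5):
    x0=ray("",*guess[i],56,ci)[:2]
    o=[best(lambda x:-ringscore(g,ci,[*x,56],B[i]/2,r),x0) for r in (B[i]/2+4,0)]
    print(i+1,o[0][0].round(2),round(o[0][1],2),o[1][0].round(2),round(o[1][1],2));C.append(o[0][0])
def m(p):return [(p[0]+45*k*np.cos(p[2]),p[1]+45*k*np.sin(p[2])) for k in range(-2,3)]
f=lambda p:-sum(ringscore(g,ci,[*c,56],B[i]/2,B[i]/2+4) for i,c in enumerate(m(p)))
d=np.subtract(C[4],C[0]);p0=np.r_[np.median(C,axis=0)*0+C[2],np.arctan2(d[1],d[0])]
r=minimize(f,p0,method="Nelder-Mead",options=dict(initial_simplex=[p0,p0+[1,0,0],p0+[0,1,0],p0+[0,0,.01]]))
print(r.fun,np.round(m(r.x),2).tolist(),np.degrees(r.x[2]),[np.hypot(*np.subtract(C[i+1],C[i])).round(1) for i in range(4)])
E
python3 fit.py w1; python3 -c "
from h import *
plan([454,-207,196],-13.1)"
```

```text
1 [651.85 139.29] 1.91 [651.76 139.63] 0.99
2 [640.75  96.04] 1.66 [640.68  96.08] 0.81
3 [629.8   52.31] 1.26 [629.83  52.26] 0.64
4 [618.77   8.81] 1.39 [618.81   8.82] 0.72
5 [607.55 -35.24] 1.0 [607.74 -35.31] 0.79
-7.203131743314056 [[651.83, 139.57], [640.8, 95.94], [629.77, 52.32], [618.74, 8.69], [607.7, -34.94]] -104.19187079548949 [np.float64(44.6), np.float64(45.1), np.float64(44.9), np.float64(45.5)]
[[-0.23, 0.61, -0.07, 0.0, 0.0, -0.0], [-0.23, 0.62, -0.07, 0.0, 0.0, -0.0], [-0.23, 0.61, -0.07, 0.0, 0.0, -0.0], [-0.23, 0.62, -0.07, 0.0, 0.0, -0.0], [-0.23, 0.61, -0.07, 0.0, 0.0, -0.0]]
[[-0.23, 0.62, -0.07, 0.0, 0.0, -0.0], [-0.23, 0.61, -0.07, 0.0, 0.0, -0.0], [-0.23, 0.62, -0.07, 0.0, 0.0, -0.01], [-0.23, 0.61, -0.08, 0.01, 0.0, -0.0], [-0.22, 0.62, -0.07, 0.0, 0.0, -0.01]]
end [ 454.2 -207.2  195.8] [179.98   0.   -13.08]
```

Call:
{"op": "apply_moves", "data": {"series": [[[-0.23, 0.65, -0.07, 0, 0, 0], [-0.23, 0.65, -0.07, 0, 0, 0], [-0.23, 0.65, -0.07, 0, 0, 0], [-0.23, 0.65, -0.07, 0, 0, 0], [-0.23, 0.65, -0.07, 0, 0, 0]]]}}

```text
clock: 4.08
eef_pos: [542.2, -79.8, 177.8]
tool_rot: [3.141, -0.0, -0.231]
force: [-0.4, -1.2, 0.5]
width: 51.4
```

Call:
{"op": "apply_moves", "data": {"series": [[[-0.23, 0.65, -0.07, 0, 0, 0], [-0.23, 0.65, -0.07, 0, 0, 0], [-0.23, 0.65, -0.07, 0, 0, 0], [-0.23, 0.65, -0.07, 0, 0, 0], [-0.23, 0.65, -0.07, 0, 0, 0]]]}}

```text
clock: 4.7
eef_pos: [449.0, -224.7, 195.3]
tool_rot: [3.141, -0.0, -0.231]
force: [-0.8, 0.1, -0.2]
width: 51.2
```

Run:
```python
from h import *
for _ in range(6): viewer.get_image("wrist");
st();st()
ci=viewer.camera_info("wrist");im=viewer.get_image("wrist");cv2.imwrite("pics/w2.png",im)
np.savez("w2.npz",**{k:np.array(ci[k]) for k in "KRt"})
print([proj("wrist",p,ci).round().tolist() for p in ((453,-206,96),(453,-206,4))])
st()
```

```text
5.0 [ 450.88 -222.21  195.02] [-1.7998e+02 -4.0000e-02 -1.3070e+01] [-0.24 -0.1   0.19] 51.3
5.0 [ 450.88 -222.21  195.02] [-1.7998e+02 -4.0000e-02 -1.3070e+01] [-0.24 -0.1   0.19] 51.3
[[278.0, 194.0], [278.0, 173.0]]
5.05 [ 451.04 -221.89  194.93] [-1.7997e+02 -2.0000e-02 -1.3020e+01] [-1.48 -0.17  0.33] 51.6
```

View pics/w2.png

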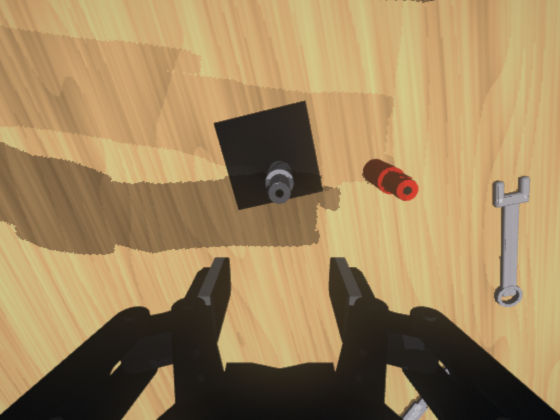

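The wrist view shows the target shank top at ~(279,193) with the shoulder at ~(279,175), and the red look-alike at ~(407,190), which I'll leave alone.

Run:
```python
from h import *
ci=dict(np.load("w2.npz"));im=cv2.imread("pics/w2.png");G=cv2.cvtColor(im,6);g=cv2.GaussianBlur(G,(0,0),.6).astype(float)
c=cv2.resize(im[140:230,230:330],None,fx=6,fy=6,interpolation=cv2.INTER_CUBIC);
x0=ray("",279.5,192.5,96,ci)[:2];print(x0)
x,s=best(lambda x:-ringscore(g,ci,[*x,96],4.0,9.5,.8),x0);print(x.round(2),s, proj("",[*x,96],ci))
for rb in (13.25,11,8.75):
    y,s=best(lambda q:-(np.tanh((vals(g,ci,[*q,58],rb-1)-vals(g,ci,[*q,58],rb+1))/30).mean()),x);print(rb,y.round(2),round(s,2))
for (cc,z,r,col) in ((x,96,9.5,(0,255,0)),(x,58,13.25,(0,0,255)),(x,58,11,(255,255,0))):
    for a in A:
        p=proj("",[cc[0]+r*np.cos(a),cc[1]+r*np.sin(a),z],ci);q=((p-[230,140]+.5)*6).astype(int);cv2.circle(c,tuple(int(t) for t in q),1,col,-1)
cv2.imwrite("pics/w2c.png",c)
```

```text
[ 454.79838259 -205.51808617]
[ 454.35 -205.91] 0.8787370605702391 [279.08031383 193.06664491]
13.25 [ 454.6  -204.94] 0.57
11 [ 455.29 -202.4 ] 0.48
8.75 [ 450.16 -201.87] 0.35
```

View pics/w2c.png

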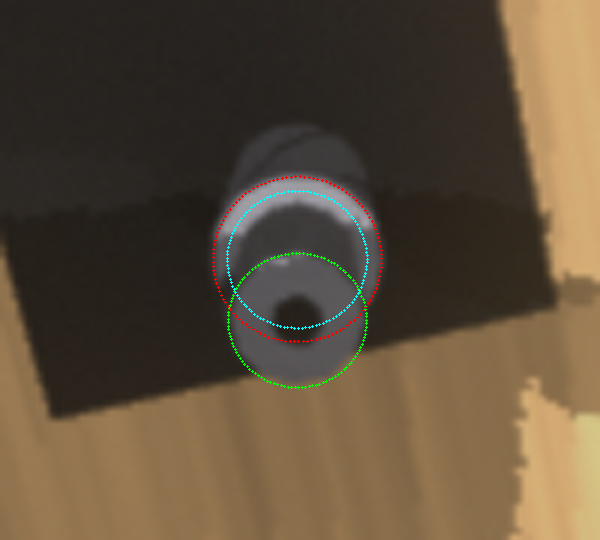

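```bash
python3 -c "
from h import *
st();plan([454.4,-205.9,120],-13.1,n=5)"
```

```text
5.05 [ 451.04 -221.89  194.93] [-1.7997e+02 -2.0000e-02 -1.3020e+01] [-1.48 -0.17  0.33] 51.6
[[-0.001, -0.065, 0.3, -0.001, -0.001, 0.003], [-0.002, -0.065, 0.3, -0.001, -0.001, 0.003], [-0.001, -0.065, 0.3, -0.001, -0.001, 0.002], [-0.002, -0.066, 0.299, -0.001, -0.001, 0.003], [-0.001, -0.065, 0.3, -0.001, -0.0, 0.002]]
end [ 454.4 -205.9  120. ] [180.   -0.  -13.1]
```

Call:
{"op": "apply_moves", "data": {"series": [[[0, -0.08, 0.3, 0, 0, 0], [0, -0.08, 0.3, 0, 0, 0], [0, -0.08, 0.3, 0, 0, 0], [0, -0.09, 0.3, 0, 0, 0], [0, 0, 0.3, 0, 0, 0]]]}}

```text
clock: 5.68
eef_pos: [455.0, -205.4, 119.2]
tool_rot: [-3.141, -0.0, -0.226]
force: [0.7, 0.7, -0.4]
width: 51.2
```

Call:
{"op": "apply_moves", "data": {"series": [[[0, 0, 0.3, 0, 0, 0], [0, 0, 0.3, 0, 0, 0], [0, 0, 0, 0, 0, 0], [0, 0, 0, 0, 0, 0], [0, 0, 0, 0, 0, 0]]]}}

```text
clock: 6.3
eef_pos: [454.7, -206.9, 90.3]
tool_rot: [3.141, -0.001, -0.229]
force: [0.7, -0.4, -0.4]
width: 51.3
```

```bash
python3 -c "
from h import *
st();plan([454.4,-205.9,60],-13.1,n=5)"
```

```text
6.3 [ 454.74 -206.88   90.34] [ 1.7999e+02 -7.0000e-02 -1.3100e+01] [ 0.68 -0.39 -0.37] 51.3
[[-0.002, -0.004, 0.121, 0.0, -0.002, 0.0], [-0.002, -0.003, 0.121, 0.0, -0.002, 0.0], [-0.003, -0.004, 0.122, 0.001, -0.002, 0.0], [-0.002, -0.003, 0.121, 0.0, -0.003, 0.0], [-0.003, -0.004, 0.122, 0.001, -0.002, 0.001]]
end [ 454.4 -205.9   60. ] [-180.    -0.   -13.1]
```

Call:
{"op": "apply_moves", "data": {"series": [[[0, -0.02, 0.2, 0, 0, 0], [0, 0, 0.2, 0, 0, 0], [0, 0, 0.2, 0, 0, 0], [0, 0, 0, 0, 0, 0], [0, 0, 0, 0, 0, 0]]]}}

```text
clock: 6.92
eef_pos: [454.6, -205.7, 59.7]
tool_rot: [-3.142, 0.0, -0.228]
force: [-0.5, -0.6, -0.0]
width: 51.6
```

```bash
python3 -c "
from h import *
viewer.get_image('top');st();viewer.get_image('top');st()"
```

```text
6.97 [ 454.74 -205.69   59.92] [-1.800e+02 -2.000e-02 -1.308e+01] [-0.48 -0.19 -0.53] 51.1
7.03 [ 454.8  -205.76   60.03] [ 1.800e+02 -3.000e-02 -1.309e+01] [ 0.52 -0.19  1.32] 51.5
```

Call:
{"op": "apply_moves", "data": {"series": [[[0, 0, 0, 0, 0, 0], [0, 0, 0, 0, 0, 0], [0, 0, 0, 0, 0, 0], [0, 0, 0, 0, 0, 0], [0, 0, 0, 0, 0, 0]]], "claw": -1}}

```text
clock: 7.65
eef_pos: [454.7, -205.8, 60.2]
tool_rot: [3.141, -0.0, -0.228]
force: [-0.4, 1.3, 5.4]
width: 17.7
```

```bash
python3 -c "
from h import *
for _ in range(3):
  st();viewer.get_image('wrist')"
```

```text
7.65 [ 454.67 -205.76   60.19] [ 1.7999e+02 -2.0000e-02 -1.3090e+01] [-0.41  1.27  5.4 ] 17.7
7.7 [ 454.67 -205.76   60.2 ] [ 1.7999e+02 -3.0000e-02 -1.3080e+01] [-1.8   1.    5.99] 17.4
7.75 [ 454.62 -205.74   60.18] [ 1.7999e+02 -2.0000e-02 -1.3090e+01] [-1.32  0.03  5.69] 17.7
```

Call:
{"op": "apply_moves", "data": {"series": [[[0, 0, -0.1, 0, 0, 0], [0, 0, -0.3, 0, 0, 0], [0, 0, -0.4, 0, 0, 0], [0, 0, -0.4, 0, 0, 0], [0, 0, -0.2, 0, 0, 0]]]}}

```text
clock: 8.43
eef_pos: [455.1, -205.9, 131.4]
tool_rot: [3.141, -0.002, -0.229]
force: [0.2, -0.7, -1.9]
width: 17.5
```

Call:
{"op": "apply_moves", "data": {"series": [[[0, 0, 0, 0, 0, 0], [0, 0, 0, 0, 0, 0], [0, 0, 0, 0, 0, 0], [0, 0, 0, 0, 0, 0], [0, 0, 0, 0, 0, 0]]]}}

```text
clock: 9.05
eef_pos: [454.5, -205.6, 129.5]
tool_rot: [-3.141, 0.0, -0.228]
force: [0.0, -0.6, -1.9]
width: 17.5
```

Run:
```python
from h import *
s=st();ci=viewer.camera_info("wrist");im=viewer.get_image("wrist");cv2.imwrite("pics/w3.png",im)
np.savez("w3.npz",**{k:np.array(ci[k]) for k in "KRt"});st()
Rt=Ro.from_euler("xyz",s["tool_rot"])
for d in (0,20,56): print(d,proj("",s["eef_pos"]+Rt.apply([0,0,d]),ci).round(1), proj("",s["eef_pos"]+Rt.apply([13.25,0,d]),ci).round(1))
cv2.imwrite("pics/w3c.png",cv2.resize(im[150:330,180:380],None,fx=3.5,fy=3.3,interpolation=2))
```

```text
9.05 [ 454.48 -205.58  129.53] [-1.7999e+02  3.0000e-02 -1.3080e+01] [ 0.03 -0.56 -1.9 ] 17.5
9.1 [ 454.49 -205.62  129.61] [-1.7999e+02  2.0000e-02 -1.3080e+01] [ 0.13 -0.24 -2.23] 17.5
0 [279.8 270.7] [304.9 270.7]
20 [279.7 253.9] [302.1 253.9]
56 [279.6 231.3] [298.4 231.3]
```

View pics/w3c.png

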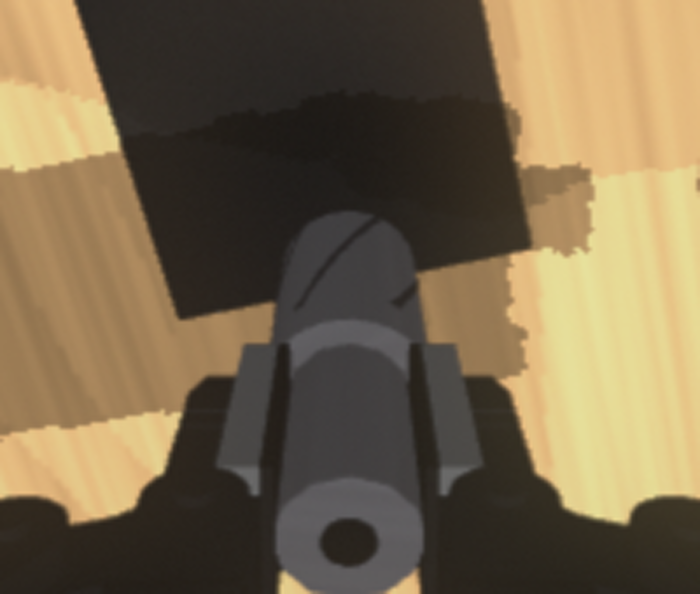

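Run:
```python
from h import *
s=ctrl.read_state();Rt=Ro.from_euler("xyz",s["tool_rot"]).as_matrix()
ci=dict(np.load("w3.npz"));g=cv2.GaussianBlur(cv2.cvtColor(cv2.imread("pics/w3.png"),6),(0,0),.6).astype(float)
for h in (36,37,35):
    z=s["eef_pos"][2]+h
    for nm,f in (("hole",lambda x:-ringscore(g,ci,[*x,z],4,0,.6)),("out",lambda x:-ringscore(g,ci,[*x,z],4,9.5,.6))):
        x,sc=best(f,s["eef_pos"][:2]);print(h,nm,(Rt.T@(np.r_[x,z]-s["eef_pos"])).round(2),round(sc,2),proj("",[*x,z],ci).round(1))
# body silhouette midpoints
im=cv2.imread("pics/w3.png")
for v in (222,228,234,240):
    p=g[v,255:305];d=np.diff(p);print(v,np.round(p[::1]).astype(int).tolist())
```

```text
36 hole [ -0.35   0.04 -36.  ] 0.7 [279.2 314. ]
36 out [ -0.34   0.3  -36.  ] 1.0 [279.2 314.5]
37 hole [ -0.35  -0.7  -37.  ] 0.68 [279.2 314. ]
37 out [ -0.35  -0.44 -37.  ] 0.99 [279.2 314.5]
35 hole [ -0.34   0.79 -35.  ] 0.72 [279.2 314. ]
35 out [ -0.34   1.09 -35.  ] 0.99 [279.3 314.6]
222 [33, 33, 32, 33, 33, 32, 32, 35, 40, 45, 54, 61, 63, 63, 64, 64, 64, 64, 64, 64, 64, 64, 62, 57, 48, 46, 51, 58, 62, 63, 63, 64, 64, 65, 66, 66, 65, 64, 63, 59, 50, 42, 39, 38, 39, 39, 39, 41, 41, 41]
228 [34, 34, 33, 33, 34, 38, 44, 49, 57, 62, 63, 63, 64, 64, 64, 65, 64, 61, 53, 45, 46, 56, 63, 64, 64, 64, 64, 64, 64, 64, 64, 64, 64, 65, 65, 66, 66, 65, 64, 65, 65, 64, 59, 47, 41, 40, 40, 41, 41, 41]
234 [35, 34, 34, 34, 36, 44, 56, 61, 63, 63, 64, 64, 64, 60, 51, 46, 51, 60, 64, 65, 65, 65, 65, 65, 65, 64, 64, 64, 64, 64, 64, 64, 64, 65, 66, 66, 67, 66, 66, 66, 65, 65, 66, 73, 94, 117, 126, 129, 130, 129]
240 [40, 43, 44, 44, 50, 58, 61, 62, 63, 63, 58, 50, 52, 61, 64, 65, 65, 65, 65, 65, 65, 65, 65, 65, 65, 65, 65, 65, 64, 65, 65, 65, 65, 66, 66, 65, 63, 57, 50, 45, 43, 48, 56, 66, 81, 107, 126, 133, 133, 131]
```

```bash
python3 -c "
from h import *
plan([652.2,139.7,127],-13.1,n=10)"
```

```text
[[0.23, -0.76, 0.01, -0.0, 0.0, 0.0], [0.23, -0.76, 0.0, -0.0, 0.0, 0.0], [0.23, -0.76, 0.01, -0.0, 0.0, 0.0], [0.23, -0.76, 0.0, -0.0, 0.0, 0.0], [0.23, -0.76, 0.01, -0.0, 0.0, 0.0]]
[[0.23, -0.76, 0.0, -0.0, 0.0, 0.0], [0.23, -0.77, 0.01, -0.0, 0.0, 0.0], [0.23, -0.76, 0.0, -0.0, 0.0, 0.0], [0.22, -0.77, 0.01, -0.0, 0.0, 0.0], [0.23, -0.76, 0.0, -0.0, 0.0, 0.0]]
end [652.3 139.6 127.1] [-1.7999e+02  2.0000e-02 -1.3080e+01]
```

Call:
{"op": "apply_moves", "data": {"series": [[[0.2, -0.6, 0, 0, 0, 0], [0.23, -0.76, 0, 0, 0, 0], [0.23, -0.76, 0, 0, 0, 0], [0.23, -0.76, 0, 0, 0, 0], [0.23, -0.76, 0, 0, 0, 0]]]}}

```text
clock: 9.72
eef_pos: [550.8, -39.9, 129.7]
tool_rot: [3.142, 0.0, -0.228]
force: [0.3, -0.1, -2.0]
width: 17.7
```

Call:
{"op": "apply_moves", "data": {"series": [[[0.23, -0.76, 0, 0, 0, 0], [0.23, -0.77, 0, 0, 0, 0], [0.23, -0.76, 0, 0, 0, 0], [0.23, -0.76, 0, 0, 0, 0], [0.2, -0.6, 0, 0, 0, 0]]]}}

```text
clock: 10.35
eef_pos: [646.6, 126.1, 129.5]
tool_rot: [-3.141, 0.0, -0.227]
force: [0.6, -0.3, -2.4]
width: 17.7
```

Call:
{"op": "apply_moves", "data": {"series": [[[0.05, -0.3, 0.01, 0, 0, 0], [0, 0, 0, 0, 0, 0], [0, 0, 0, 0, 0, 0], [0, 0, 0, 0, 0, 0], [0, 0, 0, 0, 0, 0]]]}}

```text
clock: 10.98
eef_pos: [652.0, 136.9, 129.5]
tool_rot: [3.141, -0.0, -0.23]
force: [0.1, -0.1, -1.6]
width: 17.9
```

```bash
python3 -c "
from h import *
st();viewer.get_image('wrist');st();plan([652.2,139.7,127],-13.1,n=5)"
```

```text
10.97 [651.96 136.91 129.51] [ 1.7998e+02 -1.0000e-02 -1.3160e+01] [ 0.06 -0.15 -1.61] 17.9
11.03 [651.98 137.23 129.49] [ 1.7999e+02 -1.0000e-02 -1.3140e+01] [-0.01  0.11 -2.25] 17.6
[[-0.001, -0.01, 0.01, 0.0, -0.0, -0.001], [-0.001, -0.01, 0.01, 0.001, -0.0, -0.001], [-0.002, -0.01, 0.01, 0.0, -0.0, -0.001], [-0.001, -0.01, 0.01, 0.001, -0.001, -0.002], [-0.002, -0.009, 0.01, 0.0, -0.0, -0.001]]
end [652.2 139.7 127. ] [180.   -0.  -13.1]
```

Call:
{"op": "apply_moves", "data": {"series": [[[0, -0.04, 0.06, 0, 0, 0], [0, 0, 0.06, 0, 0, 0], [0, 0, 0.06, 0, 0, 0], [0, 0, 0, 0, 0, 0], [0, 0, 0, 0, 0, 0]]]}}

```text
clock: 11.65
eef_pos: [652.5, 140.0, 120.3]
tool_rot: [3.142, -0.0, -0.228]
force: [-0.1, -0.1, -1.0]
width: 17.6
```

Run:
```python
from h import *
s=st();ci=viewer.camera_info("wrist");im=viewer.get_image("wrist");cv2.imwrite("pics/w4.png",im)
np.savez("w4.npz",**{k:np.array(ci[k]) for k in "KRt"});st()
plan([652.2,139.7,120],-13.1,n=5)
c=im[100:340,180:400].copy()
cv2.imwrite("pics/w4c.png",cv2.resize(c,None,fx=2.5,fy=2.5,interpolation=2))
```

```text
11.65 [652.51 139.99 120.32] [180.    -0.   -13.09] [-0.09 -0.09 -0.96] 17.6
11.7 [652.54 139.99 120.38] [-1.800e+02 -1.000e-02 -1.309e+01] [ 0.12 -0.13 -1.86] 17.6
[[-0.001, 0.001, 0.002, -0.0, -0.0, 0.0], [-0.001, 0.002, 0.001, -0.0, -0.0, 0.001], [-0.001, 0.001, 0.002, -0.0, -0.001, 0.0], [-0.001, 0.002, 0.001, -0.0, -0.0, 0.001], [-0.001, 0.001, 0.002, -0.0, -0.001, 0.0]]
end [652.2 139.7 120. ] [-180.     0.   -13.1]
```

View pics/w4c.png

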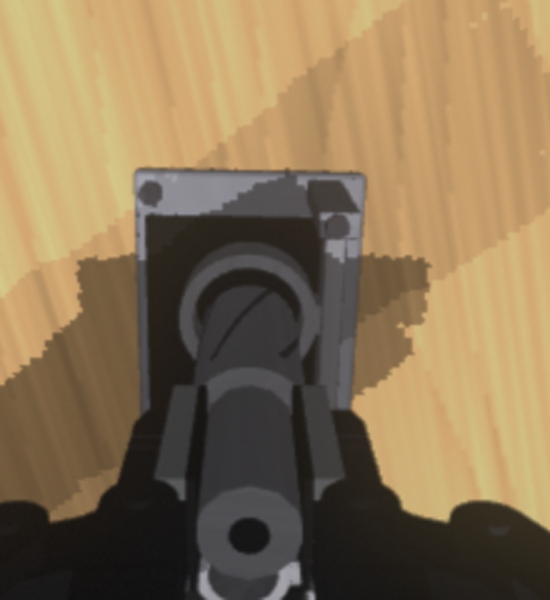

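The cutter looks centred over ring 1, with the bore visible all round the teeth at ~(280,225). I'll lower it slowly.

Call:
{"op": "apply_moves", "data": {"series": [[[0, 0, 0.04, 0, 0, 0], [0, 0, 0.04, 0, 0, 0], [0, 0, 0.036, 0, 0, 0], [0, 0, 0.036, 0, 0, 0], [0, 0, 0.036, 0, 0, 0]]]}}

```text
clock: 12.32
eef_pos: [652.5, 140.0, 110.8]
tool_rot: [3.142, -0.0, -0.228]
force: [0.4, -0.9, -2.4]
width: 17.6
```

Call:
{"op": "apply_moves", "data": {"series": [[[0, 0, 0.036, 0, 0, 0], [0, 0, 0.036, 0, 0, 0], [0, 0, 0.036, 0, 0, 0], [0, 0, 0.036, 0, 0, 0], [0, 0, 0.036, 0, 0, 0]]]}}

```text
clock: 12.95
eef_pos: [652.5, 140.0, 101.8]
tool_rot: [-3.142, -0.0, -0.228]
force: [1.0, 0.3, -1.4]
width: 17.6
```

Call:
{"op": "apply_moves", "data": {"series": [[[0, 0, 0.036, 0, 0, 0], [0, 0, 0.036, 0, 0, 0], [0, 0, 0, 0, 0, 0], [0, 0, 0, 0, 0, 0], [0, 0, 0, 0, 0, 0]]]}}

```text
clock: 13.58
eef_pos: [652.5, 140.0, 98.4]
tool_rot: [-3.141, -0.0, -0.228]
force: [-0.6, -0.0, -2.3]
width: 17.6
```

Call:
{"op": "apply_moves", "data": {"series": [[[0, 0, -0.1, 0, 0, 0], [0, 0, -0.2, 0, 0, 0], [0, 0, -0.18, 0, 0, 0], [0, 0, 0, 0, 0, 0], [0, 0, 0, 0, 0, 0]]]}}

```text
clock: 14.2
eef_pos: [652.4, 139.9, 122.4]
tool_rot: [3.142, 0.0, -0.228]
force: [-0.0, -0.6, -1.9]
width: 17.4
```

Call:
{"op": "apply_moves", "data": {"series": [[[-0.003, 0.2, 0, 0, 0, 0], [-0.01, 0.25, 0, 0, 0, 0], [-0.01, 0.25, 0, 0, 0, 0], [0, 0.207, 0, 0, 0, 0], [0, 0, 0, 0, 0, 0]]]}}

```text
clock: 14.82
eef_pos: [641.0, 94.2, 122.4]
tool_rot: [3.141, -0.0, -0.231]
force: [-0.1, 0.6, -0.9]
width: 17.4
```

Run:
```python
from h import *
for _ in range(6): viewer.get_image("wrist")
s=st();ci=viewer.camera_info("wrist");im=viewer.get_image("wrist");cv2.imwrite("pics/w5.png",im)
np.savez("w5.npz",**{k:np.array(ci[k]) for k in "KRt"});st()
g=cv2.GaussianBlur(cv2.cvtColor(im,6),(0,0),.6).astype(float)
x,sc=best(lambda x:-ringscore(g,ci,[*x,56],B[0]/2,B[0]/2+4),[651.8,139.4]);print("ring1",x.round(2),sc)
Rt=Ro.from_euler("xyz",s["tool_rot"]).as_matrix();z=s["eef_pos"][2]+36
x,sc=best(lambda x:-ringscore(g,ci,[*x,z],4,9.5,.6),s["eef_pos"][:2]);print((Rt.T@(np.r_[x,z]-s["eef_pos"])).round(2),sc)
plan([641.1,96.1,120],-13.1,n=5)
```

```text
15.12 [641.1   96.89 122.33] [-179.97   -0.    -13.03] [-0.63 -0.09 -2.21] 17.5
15.18 [641.11  96.74 122.32] [-179.98   -0.    -13.04] [ 0.51 -0.39 -1.52] 17.9
ring1 [651.87 139.66] 1.825242063185517
[ -0.22   0.11 -36.  ] 1.032035272796778
[[0.001, 0.002, 0.009, -0.001, -0.0, 0.002], [0.0, 0.003, 0.009, -0.001, -0.0, 0.002], [0.001, 0.002, 0.009, -0.001, -0.0, 0.002], [0.0, 0.003, 0.01, -0.0, -0.0, 0.002], [0.001, 0.002, 0.009, -0.001, -0.0, 0.002]]
end [641.1  96.1 120. ] [180.   -0.  -13.1]
```

Call:
{"op": "apply_moves", "data": {"series": [[[0, 0, 0.04, 0, 0, 0], [0, 0, 0.04, 0, 0, 0], [0, 0, 0.02, 0, 0, 0], [0, 0, 0, 0, 0, 0], [0, 0, 0, 0, 0, 0]]]}}

```text
clock: 15.8
eef_pos: [641.1, 96.1, 117.3]
tool_rot: [-3.142, -0.0, -0.228]
force: [-0.6, -0.1, -1.6]
width: 17.4
```

Run:
```python
from h import *
st();viewer.get_image("wrist");st();viewer.get_image("wrist");st()
plan([641.1,96.1,117],-13.1,n=1)
```

```text
15.8 [641.1   96.08 117.35] [-180.     -0.    -13.08] [-0.58 -0.06 -1.61] 17.4
15.85 [641.16  96.08 117.4 ] [-1.800e+02 -1.000e-02 -1.309e+01] [-0.17 -0.55 -1.54] 17.6
15.9 [641.13  96.07 117.41] [-1.800e+02 -1.000e-02 -1.309e+01] [ 0.48 -0.28 -1.32] 17.6
[[-0.0, -0.0, 0.002, -0.0, -0.0, 0.0], [-0.0, -0.0, 0.002, -0.0, -0.0, 0.001], [-0.0, -0.0, 0.001, -0.0, -0.0, 0.0], [-0.0, -0.0, 0.002, -0.0, -0.001, 0.001], [-0.001, -0.0, 0.001, -0.001, -0.0, 0.0]]
end [641.1  96.1 117. ] [180.   -0.  -13.1]
```

Call:
{"op": "apply_moves", "data": {"series": [[[0, 0, 0.02, 0, 0, 0], [0, 0, 0.02, 0, 0, 0], [0, 0, 0.02, 0, 0, 0], [0, 0, 0.02, 0, 0, 0], [0, 0, 0.02, 0, 0, 0]]]}}

```text
clock: 16.52
eef_pos: [641.1, 96.0, 112.2]
tool_rot: [3.142, 0.0, -0.228]
force: [-0.2, -0.2, -1.4]
width: 17.6
```

Call:
{"op": "apply_moves", "data": {"series": [[[0, 0, 0.01, 0, 0, 0], [0, 0, 0.01, 0, 0, 0], [0, 0, 0.01, 0, 0, 0], [0, 0, 0.01, 0, 0, 0], [0, 0, 0.01, 0, 0, 0]]]}}

```text
clock: 17.15
eef_pos: [641.1, 96.1, 109.8]
tool_rot: [3.142, -0.0, -0.228]
force: [0.9, -0.3, -1.9]
width: 17.4
```

Call:
{"op": "apply_moves", "data": {"series": [[[0, 0, 0.015, 0, 0, 0], [0, 0, 0.015, 0, 0, 0], [0, 0, 0.015, 0, 0, 0], [0, 0, 0.015, 0, 0, 0], [0, 0, 0.015, 0, 0, 0]]]}}

```text
clock: 17.77
eef_pos: [641.1, 96.1, 106.1]
tool_rot: [-3.142, -0.0, -0.228]
force: [0.6, 0.6, -1.9]
width: 17.8
```

Call:
{"op": "apply_moves", "data": {"series": [[[0, 0, 0.03, 0, 0, 0], [0, 0, 0.03, 0, 0, 0], [0, 0, 0.03, 0, 0, 0], [0, 0, 0.03, 0, 0, 0], [0, 0, 0.03, 0, 0, 0]]]}}

```text
clock: 18.4
eef_pos: [641.1, 96.1, 98.5]
tool_rot: [3.142, -0.0, -0.228]
force: [-0.2, 0.8, -1.9]
width: 17.3
```

Call:
{"op": "apply_moves", "data": {"series": [[[0, 0, -0.05, 0, 0, 0], [0, 0, -0.15, 0, 0, 0], [0, 0, -0.15, 0, 0, 0], [0, 0, -0.12, 0, 0, 0], [0, 0, 0, 0, 0, 0]]]}}

```text
clock: 19.02
eef_pos: [641.6, 96.2, 123.0]
tool_rot: [-3.141, -0.002, -0.228]
force: [-0.6, -0.3, -2.3]
width: 17.4
```

Call:
{"op": "apply_moves", "data": {"series": [[[0, 0.1, 0, 0, 0, 0], [-0.005, 0.25, 0, 0, 0, 0], [-0.007, 0.3, 0, 0, 0, 0], [-0.005, 0.2, 0, 0, 0, 0], [0, 0.05, 0, 0, 0, 0]]]}}

```text
clock: 19.65
eef_pos: [629.8, 50.7, 122.1]
tool_rot: [3.141, 0.0, -0.23]
force: [0.0, -0.9, -1.8]
width: 17.3
```

Call:
{"op": "apply_moves", "data": {"series": [[[0, 0, 0.02, 0, 0, 0], [0, 0, 0.03, 0, 0, 0], [0, 0, 0.03, 0, 0, 0], [0, 0, 0, 0, 0, 0], [0, 0, 0, 0, 0, 0]]]}}

```text
clock: 20.27
eef_pos: [630.1, 52.6, 118.1]
tool_rot: [-3.142, -0.0, -0.228]
force: [-0.2, -0.2, -2.2]
width: 17.7
```

Run:
```python
from h import *
viewer.get_image("wrist");s=st();ci=viewer.camera_info("wrist");im=viewer.get_image("wrist")
g=cv2.GaussianBlur(cv2.cvtColor(im,6),(0,0),.6).astype(float)
for i,x0 in ((0,[651.8,139.4]),(1,[640.8,96])):
  x,sc=best(lambda x:-ringscore(g,ci,[*x,56],B[i]/2,B[i]/2+4),x0);print("ring",i+1,x.round(2),sc)
Rt=Ro.from_euler("xyz",s["tool_rot"]).as_matrix();z=s["eef_pos"][2]+36
x,sc=best(lambda x:-ringscore(g,ci,[*x,z],4,9.5,.6),s["eef_pos"][:2]);print((Rt.T@(np.r_[x,z]-s["eef_pos"])).round(2),sc)
plan([630.1,52.45,118],-13.1,n=1)
```

```text
20.32 [630.11  52.53 118.1 ] [-1.800e+02 -1.000e-02 -1.308e+01] [-0.04 -0.22 -1.47] 17.5
ring 1 [651.96 139.27] 1.8947423142093944
ring 2 [640.6   96.09] 1.8567017397088832
[ -0.34   0.09 -36.  ] 0.9698612186836293
[[0.0, 0.0, 0.0, -0.0, -0.0, 0.001], [0.0, 0.0, 0.0, -0.0, -0.0, 0.001], [0.0, 0.0, 0.001, -0.0, -0.0, 0.001], [0.0, 0.001, 0.0, -0.0, -0.0, 0.001], [0.0, 0.0, 0.001, -0.0, -0.001, 0.0]]
end [630.1  52.5 118. ] [-180.     0.   -13.1]
```

Call:
{"op": "apply_moves", "data": {"series": [[[0, 0, 0.02, 0, 0, 0], [0, 0, 0.02, 0, 0, 0], [0, 0, 0.02, 0, 0, 0], [0, 0, 0.015, 0, 0, 0], [0, 0, 0.01, 0, 0, 0]]]}}

```text
clock: 21.0
eef_pos: [630.1, 52.4, 113.8]
tool_rot: [3.142, 0.0, -0.228]
force: [-0.5, -0.1, -2.8]
width: 17.2
```

Call:
{"op": "apply_moves", "data": {"series": [[[0, 0, 0.006, 0, 0, 0], [0, 0, 0.006, 0, 0, 0], [0, 0, 0.006, 0, 0, 0], [0, 0, 0.006, 0, 0, 0], [0, 0, 0.006, 0, 0, 0]]]}}

```text
clock: 21.62
eef_pos: [630.1, 52.5, 112.3]
tool_rot: [-3.142, -0.0, -0.228]
force: [0.3, -0.4, -1.0]
width: 17.5
```

Call:
{"op": "apply_moves", "data": {"series": [[[0, 0, 0.004, 0, 0, 0], [0, 0, 0.004, 0, 0, 0], [0, 0, 0.004, 0, 0, 0], [0, 0, 0.004, 0, 0, 0], [0, 0, 0.004, 0, 0, 0]]]}}

```text
clock: 22.25
eef_pos: [630.1, 52.5, 112.2]
tool_rot: [-3.142, -0.0, -0.228]
force: [-2.8, -0.0, 7.9]
width: 17.5
```

Call:
{"op": "apply_moves", "data": {"series": [[[0, 0, 0, 0, 0, 0], [0, 0, 0, 0, 0, 0], [0, 0, 0, 0, 0, 0], [0, 0, 0, 0, 0, 0], [0, 0, 0, 0, 0, 0]]]}}

```text
clock: 22.88
eef_pos: [630.1, 52.5, 112.2]
tool_rot: [-3.141, -0.0, -0.228]
force: [-3.5, -1.0, 6.5]
width: 17.3
```

Call:
{"op": "apply_moves", "data": {"series": [[[0, 0, -0.02, 0, 0, 0], [0, 0, -0.06, 0, 0, 0], [0, 0, -0.1, 0, 0, 0], [0, 0, -0.05, 0, 0, 0], [0, 0, 0, 0, 0, 0]]]}}

```text
clock: 23.5
eef_pos: [630.3, 52.5, 123.1]
tool_rot: [-3.141, -0.001, -0.228]
force: [-0.0, -0.2, -1.8]
width: 17.8
```

Call:
{"op": "apply_moves", "data": {"series": [[[0, -0.1, 0, 0, 0, 0], [0.005, -0.25, 0, 0, 0, 0], [0.007, -0.3, 0, 0, 0, 0], [0.005, -0.2, 0, 0, 0, 0], [0, -0.05, 0, 0, 0, 0]]]}}

```text
clock: 24.12
eef_pos: [641.1, 97.9, 122.8]
tool_rot: [-3.141, 0.0, -0.226]
force: [-0.9, 0.2, -2.8]
width: 17.5
```

Call:
{"op": "apply_moves", "data": {"series": [[[0, 0, 0, 0, 0, 0], [0, 0, 0.02, 0, 0, 0], [0, 0, 0.03, 0, 0, 0], [0, 0, 0, 0, 0, 0], [0, 0, 0, 0, 0, 0]]]}}

```text
clock: 24.75
eef_pos: [641.1, 95.9, 120.3]
tool_rot: [3.142, 0.0, -0.229]
force: [0.2, 0.4, -1.7]
width: 17.3
```

Run:
```python
from h import *
viewer.get_image("wrist");s=st();ci=viewer.camera_info("wrist");im=viewer.get_image("wrist")
g=cv2.GaussianBlur(cv2.cvtColor(im,6),(0,0),.6).astype(float)
Rt=Ro.from_euler("xyz",s["tool_rot"]).as_matrix();z=s["eef_pos"][2]+36
x,sc=best(lambda x:-ringscore(g,ci,[*x,z],4,9.5,.6),s["eef_pos"][:2]);print((Rt.T@(np.r_[x,z]-s["eef_pos"])).round(2),sc)
plan([641.1,96.1,118],-13.1,n=1)
```

```text
24.8 [641.1   96.   120.37] [-180.    -0.   -13.1] [-0.21 -0.24 -1.86] 17.7
[ -0.27   0.09 -36.  ] 1.029015931331707
[[-0.0, -0.0, 0.01, -0.0, -0.0, 0.0], [-0.0, -0.0, 0.009, -0.0, -0.0, 0.0], [-0.0, -0.001, 0.01, -0.0, -0.0, 0.001], [-0.0, -0.0, 0.009, -0.0, -0.001, 0.0], [-0.001, -0.001, 0.01, -0.001, -0.0, 0.001]]
end [641.1  96.1 118. ] [180.   -0.  -13.1]
```

Call:
{"op": "apply_moves", "data": {"series": [[[0, 0, 0.03, 0, 0, 0], [0, 0, 0.03, 0, 0, 0], [0, 0, 0.03, 0, 0, 0], [0, 0, 0.03, 0, 0, 0], [0, 0, 0.02, 0, 0, 0]]]}}

```text
clock: 25.48
eef_pos: [641.0, 96.1, 113.2]
tool_rot: [3.142, 0.0, -0.228]
force: [-0.1, -1.3, -2.1]
width: 17.6
```

Call:
{"op": "apply_moves", "data": {"series": [[[0, 0, 0.01, 0, 0, 0], [0, 0, 0.01, 0, 0, 0], [0, 0, 0.01, 0, 0, 0], [0, 0, 0.015, 0, 0, 0], [0, 0, 0.02, 0, 0, 0]]]}}

```text
clock: 26.1
eef_pos: [641.1, 96.1, 110.0]
tool_rot: [-3.142, -0.0, -0.228]
force: [-0.6, 0.5, -2.2]
width: 17.5
```

Call:
{"op": "apply_moves", "data": {"series": [[[0, 0, 0.03, 0, 0, 0], [0, 0, 0.035, 0, 0, 0], [0, 0, 0.035, 0, 0, 0], [0, 0, 0.035, 0, 0, 0], [0, 0, 0.035, 0, 0, 0]]]}}

```text
clock: 26.72
eef_pos: [641.1, 96.1, 101.4]
tool_rot: [3.142, -0.0, -0.228]
force: [0.5, -0.6, -2.6]
width: 17.5
```

Call:
{"op": "apply_moves", "data": {"series": [[[0, 0, 0.035, 0, 0, 0], [0, 0, 0.035, 0, 0, 0], [0, 0, 0.035, 0, 0, 0], [0, 0, 0.035, 0, 0, 0], [0, 0, 0.035, 0, 0, 0]]]}}

```text
clock: 27.35
eef_pos: [641.1, 96.1, 92.7]
tool_rot: [-3.142, -0.0, -0.228]
force: [0.0, 0.7, -1.6]
width: 17.7
```

Call:
{"op": "apply_moves", "data": {"series": [[[0, 0, 0.04, 0, 0, 0], [0, 0, 0.04, 0, 0, 0], [0, 0, 0.04, 0, 0, 0], [0, 0, 0.04, 0, 0, 0], [0, 0, 0.04, 0, 0, 0]]]}}

```text
clock: 27.98
eef_pos: [641.1, 96.0, 82.7]
tool_rot: [3.142, -0.0, -0.228]
force: [0.3, -0.3, -1.1]
width: 17.5
```

Call:
{"op": "apply_moves", "data": {"series": [[[0, 0, 0.04, 0, 0, 0], [0, 0, 0.04, 0, 0, 0], [0, 0, 0.04, 0, 0, 0], [0, 0, 0.04, 0, 0, 0], [0, 0, 0.04, 0, 0, 0]]]}}

```text
clock: 28.6
eef_pos: [641.1, 96.1, 72.7]
tool_rot: [-3.142, -0.0, -0.228]
force: [0.1, -0.8, -2.1]
width: 17.5
```

Call:
{"op": "apply_moves", "data": {"series": [[[0, 0, 0.025, 0, 0, 0], [0, 0, 0.02, 0, 0, 0], [0, 0, 0.015, 0, 0, 0], [0, 0, 0.01, 0, 0, 0], [0, 0, 0.005, 0, 0, 0]]]}}

```text
clock: 29.22
eef_pos: [641.1, 96.1, 69.1]
tool_rot: [-3.142, -0.0, -0.228]
force: [-1.1, -1.1, -2.2]
width: 17.2
```

Call:
{"op": "apply_moves", "data": {"series": [[[0, 0, 0.006, 0, 0, 0], [0, 0, 0.006, 0, 0, 0], [0, 0, 0.006, 0, 0, 0], [0, 0, 0.006, 0, 0, 0], [0, 0, 0.006, 0, 0, 0]]]}}

```text
clock: 29.85
eef_pos: [641.1, 96.1, 67.6]
tool_rot: [3.142, -0.0, -0.228]
force: [1.0, -1.2, -1.8]
width: 17.9
```

Call:
{"op": "apply_moves", "data": {"series": [[[0, 0, 0.006, 0, 0, 0], [0, 0, 0.006, 0, 0, 0], [0, 0, 0.006, 0, 0, 0], [0, 0, 0.006, 0, 0, 0], [0, 0, 0.006, 0, 0, 0]]]}}

```text
clock: 30.48
eef_pos: [641.1, 96.1, 66.3]
tool_rot: [3.142, -0.0, -0.228]
force: [-0.8, 0.3, 2.4]
width: 17.4
```

Call:
{"op": "apply_moves", "data": {"series": [[[0, 0, 0.004, 0, 0, 0], [0, 0, 0, 0, 0, 0], [0, 0, 0, 0, 0, 0], [0, 0, 0, 0, 0, 0], [0, 0, 0, 0, 0, 0]]]}}

```text
clock: 31.1
eef_pos: [641.1, 96.1, 66.3]
tool_rot: [-3.142, -0.0, -0.228]
force: [-1.2, -0.1, 5.9]
width: 17.9
```

Call:
{"op": "apply_moves", "data": {"series": [[[0, 0, 0, 0, 0, 0], [0, 0, 0, 0, 0, 0], [0, 0, 0, 0, 0, 0], [0, 0, 0, 0, 0, 0], [0, 0, 0, 0, 0, 0]]], "claw": 0.2}}

```text
clock: 31.72
eef_pos: [641.1, 96.1, 65.8]
tool_rot: [-3.142, -0.0, -0.228]
force: [0.1, -1.2, -0.6]
width: 51.0
```

Call:
{"op": "apply_moves", "data": {"series": [[[0, 0, -0.05, 0, 0, 0], [0, 0, -0.2, 0, 0, 0], [0, 0, -0.4, 0, 0, 0], [0, 0, -0.6, 0, 0, 0], [0, 0, -0.6, 0, 0, 0]]]}}

```text
clock: 32.35
eef_pos: [641.4, 96.2, 160.9]
tool_rot: [-3.141, -0.001, -0.228]
force: [0.8, 0.3, -0.1]
width: 51.2
```

Call:
{"op": "apply_moves", "data": {"series": [[[0, 0, -0.2, 0, 0, 0], [0, 0, 0, 0, 0, 0], [0, 0, 0, 0, 0, 0], [0, 0, 0, 0, 0, 0], [0, 0, 0, 0, 0, 0]]]}}

```text
clock: 32.98
eef_pos: [640.7, 96.1, 167.5]
tool_rot: [3.141, 0.001, -0.228]
force: [0.0, -0.6, -0.9]
width: 51.2
```

Run:
```python
from h import *
st();a=viewer.get_image("wrist");b=viewer.get_image("scene");st()
a=cv2.resize(a[60:300,180:380],None,fx=2,fy=2);b=cv2.resize(b[90:330,140:390],None,fx=1.5,fy=2)
b=cv2.resize(b,(380,480));cv2.imwrite("pics/f.png",np.hstack([a,b]))
```

```text
32.98 [640.66  96.06 167.55] [ 1.7997e+02  7.0000e-02 -1.3080e+01] [ 0.02 -0.58 -0.95] 51.2
33.08 [640.88  96.07 167.9 ] [ 1.7999e+02  4.0000e-02 -1.3080e+01] [-0.45 -0.16  0.24] 51.3
```

View pics/f.png

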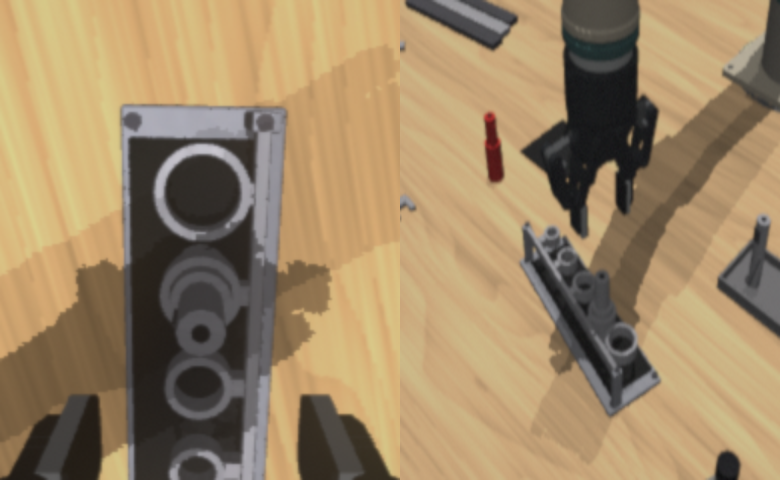

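The cutter stands upright in ring 2 (wrist view ~(200,295) ring, ~(200,332) shank top). The fingers are clear of it and everything else is undisturbed.

```bash
python3 -c "
from h import *
st();print(ctrl.finish_job())"
```

```text
33.08 [640.88  96.07 167.9 ] [ 1.7999e+02  4.0000e-02 -1.3080e+01] [-0.45 -0.16  0.24] 51.3
the job is handed in; nothing more can be done
None
```

The cutter from the mat is put away in ring 2, standing on the rack's floor and let go. I handed the job in at 33 s of the 72 s allowed.

- **Ring 1:** it took the cutter, with the teeth about 14 mm below the ring top and no contact felt.
- **Ring 2:** it took the cutter the same way, about 14 mm deep and with no contact felt.
- **Ring 3:** it refused the cutter. The teeth rested on it steadily at about 8–10 N, right at ring-top height. The wrist pictures also show the body at 26.5 mm, which matches a refusal here.
- **Back to ring 2:** I lowered it until the teeth met the floor at the expected height with about 4–8 N, then opened the gripper and lifted clear.

The last pictures show the cutter upright in ring 2 and the gripper well clear and touching nothing. Everything else in view (the red look-alike and part of the tray) looked undisturbed. The other tray cutter and most of the wrench and oil bottle were outside those crops, though the arm never went near them. I read forces only at the end of each move. The readings stayed under 10 N, and none of the checks disagreed.

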